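Load a bearing block into the press magazine through its one-way flap

TASK

Load the bare aluminium bearing block (not the red reject) into the press magazine: lay it upright on the open loading bed, then push it with your closed fingers through the yellow sprung flap and along the guide until you feel it come up firmly against the row of blocks already waiting, out of sight, under the green cover. About 8 N against the row is right and it must never get more than 20 N; then draw back a few millimetres to let the pressure off, and only then lift out upwards, so that the block stays touching the row and the flap springs fully shut behind it. Leave the red block, the oil bottle and the wrench alone.

Things in the scene. Friction and masses are not known exactly. Their poses are not given: they have to be found in the camera images.
- block_mid (a point): Centre of the bare aluminium block to load (0.25 to 0.5 kg, loose, upright on a black mat 3 mm thick): an upside-down T along its x axis, foot flange 64 (x) by 50 (y) by 12 high, on it a hub 64 (x) by 34 (y), 48 high in all, a bore in both x end faces, either of which may lead. The point is 24 above its underside; block's axes, z up. Lift it by the hub's 34 mm width, from above.
- reject_mid (a point): Centre, half-way up, of the reject: a block of the same shape painted red, standing on the same mat. Must stay where it is.
- oil: Yellow oil bottle with red cap, 52 mm across, 120 mm high; origin under its centre. Must stay.
- wrench: Steel wrench lying on the bench; origin within it. Must stay.
- magazine: The magazine, bolted down: grey base 375 by 90 mm, origin on the bench exactly under the flap, x = loading direction (inwards), y across, z up; 'magazine x' below is in this frame. Its sliding floor is 12 above the bench, so a block standing on it has its centre at z 36. Sliding a block takes about 1 to 4 N, pushing the flap open or rubbing along the rails 1 to 6 N more.
- bed (a point): Point on the sliding floor in the middle of the open loading bed, magazine x -70, axes as the magazine's. Lay the block centred over it, its x axis along the magazine's, within about 8 mm and 0.1 rad. The bed runs from magazine x -115 to -31 between flared rails 12 high that narrow from 72 apart at x -90 to 53.5 at x -31 and straighten the block as it is pushed.
- guide (a point): Point on the sliding floor in the middle of the guide past the flap, magazine x 50. From x -31 on, rails 53.5 apart and 19 high; their dark keeper strips overhang the flange (40 clear between them, from 14 above the floor), so a block enters only by sliding in from the bed. Open above for shut fingers to x 92, then a green cover, top 68 above the bench, to x 260.
- flap (a point): Middle of the yellow double flap, 35 above the sliding floor, axes as the magazine's. Hinge posts 52 high over the floor stand on both sides from y 34 outwards; shut fingers under 50 mm wide pass between. Push on the hub's end face with the fingertips 20 to 30 above the floor, so that they stay above the keeper strips.
- end_housing: Closed green end of the magazine, origin on the sliding floor at magazine x 250. Under the cover it carries the row of blocks already loaded, on a spring. How full it is differs: the row's rear face, which the new block's front must meet, is somewhere from magazine x 104 to 149, unseen; so the pushed block's rear ends 40 to 85 past the flap. The row gives 1 mm per 6 N and springs back.
- flap_left (a joint): Left leaf (+y) of the yellow flap: 26 wide, 30 high (20 to 50 above the sliding floor), 4 thick, upright hinge at magazine y +28. Radians: 0 shut, across the guide; grows as it swings inwards (+x), to 1.5. It cannot swing outwards. A light spring shuts it once nothing stands within 27 mm past the flap.
- flap_right (a joint): Right leaf (-y) of the flap, hinge at magazine y -28: 0 shut, grows as it swings inwards.

How it is judged:
By the outcome, as a careful person would: the job done as asked, in the order asked, and still so for the second after the job is handed in, with the robot touching nothing.
It also fails if it takes over 53 s, if anything falls off the work surface, if the arm or the gripper's body presses on something with over 40 N, if the wrist force passes 120 N, or if a joint passes its speed limit or range.

ROBOT

A 6-joint arm with a two-finger parallel gripper is mounted at the origin on the work surface. World frame = base frame: x ahead of the robot, y to its left, z up, the work surface at z = 0. Lengths are in m, angles in degrees, forces in N, time in s.
With the tool pointing down it reaches from about 0.25 to 0.725 m from the base axis. Payload 9.7 kg.
Tool frame: the origin (TCP) lies between the finger pads; the fingertips stand 19 mm ahead of it and the grasp point (between the pads) is the TCP; z points along the fingers, y is the line along which they close (so a half turn about z gives the same grasp; the last joint's range is limited). The gripper opens to 85 mm and grips with 20 to 120 N. Pads are 22 mm wide; open, the fingers measure 114 mm over their backs; the gripper's body (76 mm by 85 mm) begins 54 mm behind the grasp point. The pads swing forward as they close: fully open they stand 13 mm farther back than shut.
Start: joints at [75.459, 4.979, 10.078, 95.1, 0, 90], TCP at [0.138, 0.532, 0.25] pointing down, gripper open.
Joint ranges: [-179.16, 179.16], [-48.56, 103.87], [-65.8, 70.77], [-126.05, 130.52], [-82.76, 87.17], [-180, 180]. Speed limits (degrees/s): [127.2, 127.2, 147.25, 180, 180, 180].

INTERFACE

Orientations are given as [roll, pitch, yaw] about the fixed x, y, z axes, in that order (R = Rz(yaw) Ry(pitch) Rx(roll)).
In Python, from workcell import telemetry, camera, calibration, workorder gives the robot as it stands.
- The arm moves only by the tool play_rows, never from a script. Its argument "increments" is a list of rows, each a list of 3 entries, a list of its own where there are three numbers: the shift along the tool's x, y, z in mm, then the turn, a rotation vector about the tool's x, y, z in degrees, then the closure, from 0 (fully open) to 1 (shut). In form: [[[x, y, z], [ax, ay, az], jaw], ...]. A call has 1 to 20 rows; each row is the pose to reach, as a shift and turn from the pose commanded when the call began, along the tool's axes at that moment; what a row does not reach only later rows make up. A row lasts 1/10 s, in which the tool goes at most 50 mm and 8.59 degrees, less where a joint would pass 70% of its speed; a pose out of reach is approached as far as the arm can. A call with a gripper value outside its range is refused whole. The fingers move at their own pace and stop on an object; "grip_force" is the grip in N (left out, the last holds). Time passes only in rows, so rows that repeat a pose let the fingers close. It gives the time, the measured TCP pose, the force, the opening and the grip force at its end, in the units of the state.
- telemetry.get_obs(): the state, without advancing time (a new reading comes with each control period).
- camera(name): name is "side" or "top" or "wrist"; returns (picture, depth): 480x640x3 uint8, red, green, blue; 480x640 float32, m along the optical axis (not along the pixel's ray), 0 where there is no reading.
- calibration(name): a dict with "vertical_fov" (degrees; the focal length in pixels is half the picture's height over the tangent of half this angle, whatever the lens; pixels are square), "cx", "cy" (the principal point, pixels), "rvec" (rotation vector, rad) and "tvec" (3), from world to camera coordinates, as OpenCV has them; the wrist camera has in their place "hand_eye" (4x4, takes a point from camera to tool coordinates, whose origin is the TCP and whose axes are the flange's). Camera axes: x right, y down, z forward; pixel columns grow to the right and rows downward; lengths in m; the calibration is good to about 2 mm. A picture is of the moment at which its call begins: read the wrist's pose just before it. calibration takes no time and is no camera call.
- workorder.job_done(): hands the job in; it is judged then, once.
The state is a dict: "time": time; "q": joint angles; "qd": joint speeds; "joint_efforts": joint torques, N m; "ee_pos": TCP position; "tcp_rot": TCP orientation; "wrist_force": force on the tool from outside, world axes, zero at the start; "torque": the same for the moment, N m; "opening": finger opening in m; "grasp_force": force on a finger pad.
Only numpy, scipy, OpenCV 4.12 (cv2) and the standard library are available. Lean on these libraries where they do the work, as an engineer would, in place of code of your own. Each camera call takes 0.05 s, during which the arm holds its last target. There are 200 camera calls.

## Working session

There is one attempt and no reset: what is moved stays moved. The work goes in short steps, Python scripts to look and compute and a tool call to move; the robot and the scene stay as the last step left them, time stands still between calls to the robot, and variables do not carry over. Pictures are saved under pics/ and viewed, at most 10 in all, crops included, and the job is handed in when it is done.

Besides the shell and the picture viewer there is one more tool, called after "Request:" as a command line: name --argument value ..., lists and objects as JSON in quotes. play_rows: Moves the arm, as the interface text tells. Its arguments: {"type":"object","properties":{"increments":{"type":"array"},"grip_force":{"type":"number"}},"required":["increments"]}

```bash
mkdir -p pics; cat > h.py <<'E'
import numpy as np, cv2
from scipy.spatial.transform import Rotation as R
from workcell import telemetry, camera, calibration, workorder
def world(name):
    o=telemetry.get_obs(); im,d=camera(name); c=calibration(name)
    f=240/np.tan(np.radians(c["vertical_fov"])/2)
    v,u=np.mgrid[:480,:640]
    P=np.dstack([(u-c["cx"])/f*d,(v-c["cy"])/f*d,d]).reshape(-1,3)
    if "hand_eye" in c:
        H=np.array(c["hand_eye"]); P=P@H[:3,:3].T+H[:3,3]
        r=o["tcp_rot"]; P=P@R.from_euler("xyz",r,degrees=True).as_matrix().T+np.array(o["ee_pos"])
    else:
        r=R.from_rotvec(np.ravel(c["rvec"])).as_matrix(); P=(P-np.ravel(c["tvec"]))@r
    P=P.reshape(480,640,3); P[d==0]=np.nan
    return im,d,P
def save(n,im): cv2.imwrite("pics/"+n,im[:,:,::-1])
E
python3 - <<'E'
from h import *
print(telemetry.get_obs())
for n in("top","side"):
    im,d,P=world(n); save(n+"0.png",im); np.savez("/tmp/"+n,im=im,P=P); c=calibration(n); print(n,c)
print(calibration("wrist"))
E
```

```text
{'time': 0.0, 'q': array([7.54579647e+01, 5.01029156e+00, 1.00321641e+01, 9.50989674e+01,
       8.99840034e-04, 8.99998224e+01]), 'qd': array([ 0.0307199 , -0.03501641, -0.03055555, -0.09162774,  0.05919782,
        0.15381461]), 'joint_efforts': array([-1.31409361e-03, -5.20396936e+01,  4.64792204e+01,  1.65280985e-02,
       -9.87066232e-05, -6.78686419e-06]), 'ee_pos': array([0.13804176, 0.53217362, 0.2495703 ]), 'tcp_rot': array([-1.79922905e+02, -9.00078183e-04,  1.65458141e+02]), 'wrist_force': array([-0.2344021 ,  0.09959181, -0.47569979]), 'torque': array([-0.01520785, -0.02006634, -0.05281235]), 'grasp_force': 0.0, 'opening': 0.08571759652661037}
top {'vertical_fov': 54.221171646652046, 'cx': 309.5038674242104, 'cy': 232.07516577526516, 'rvec': array([ 2.17640548, -2.17127118,  0.15322721]), 'tvec': array([-0.02899452,  0.62468241,  1.00059808])}
side {'vertical_fov': 51.04585109977186, 'cx': 328.88500066654905, 'cy': 229.70309824652895, 'rvec': array([ 0.14521699, -2.83273227,  1.22108697]), 'tvec': array([0.62001369, 0.08852354, 0.86959409])}
{'vertical_fov': 68.25234861341895, 'cx': 316.67145019108284, 'cy': 244.0697824527632, 'hand_eye': array([[ 3.69242960e-04, -9.50377562e-01, -3.11098622e-01,
         8.01055778e-02],
       [ 9.99999859e-01,  4.69911128e-04, -2.48635253e-04,
         3.97832193e-04],
       [ 3.82486070e-04, -3.11098486e-01,  9.50377602e-01,
        -1.24918104e-01],
       [ 0.00000000e+00,  0.00000000e+00,  0.00000000e+00,
         1.00000000e+00]])}
```

View pics/top0.png

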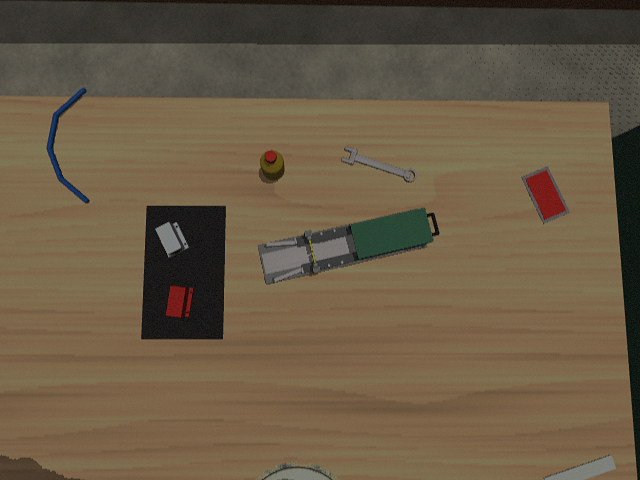

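View pics/side0.png

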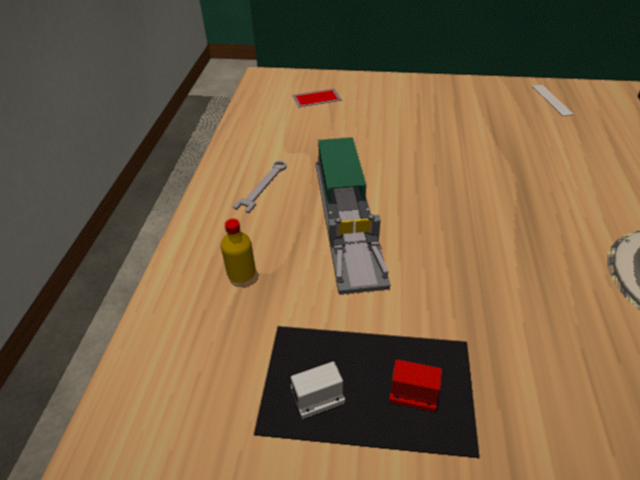

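The top view shows the bare block at about (171,239) and the red one at (180,302). The magazine runs from the bed at (263,262), past the flap at (312,250), to the green cover at (395,232). The side view agrees, and both views are clear.

```bash
python3 - <<'E'
from h import *
for n in("top","side"):
    z=np.load(f"/tmp/{n}.npz"); im=z["im"].astype(int); P=z["P"]; hsv=cv2.cvtColor(z["im"],cv2.COLOR_RGB2HSV)
    box={"top":(140,225,205,340),"side":(255,480,325,455)}[n]
    roi=np.zeros((480,640),bool); roi[box[2]:box[3],box[0]:box[1]]=1
    for nm,m in(("alu",(hsv[...,1]<40)&(hsv[...,2]>90)),("red",(hsv[...,1]>150)&(hsv[...,2]>90)&((hsv[...,0]<8)|(hsv[...,0]>172)))):
        q=P[m&roi&(P[...,2]>.043)&(P[...,2]<.06)]
        r=cv2.minAreaRect((q[:,:2]*1000).astype(np.float32)); print(n,nm,len(q),"z",np.median(q[:,2]).round(4),r)
    g=(hsv[...,0]>60)&(hsv[...,0]<95)&(hsv[...,1]>70)&(P[...,2]>.055)&(P[...,2]<.08)
    q=P[g]; q=q[(q[:,0]<.7)]; r=cv2.minAreaRect((q[:,:2]*1000).astype(np.float32)); print(n,"green",len(q),np.median(q[:,2]),r)
    y=(hsv[...,0]>20)&(hsv[...,0]<35)&(hsv[...,1]>150)
    yb={"top":(300,325,230,275),"side":(330,380,210,240)}[n]
    rr=np.zeros((480,640),bool); rr[yb[2]:yb[3],yb[0]:yb[1]]=1
    q=P[y&rr&(P[...,2]>.03)]; r=cv2.minAreaRect((q[:,:2]*1000).astype(np.float32)); print(n,"flap",len(q),np.median(q,0),r, q[:,2].max())
E
```

```text
top alu 454 z 0.0506 ((609.392822265625, 279.63519287109375), (63.22251510620117, 33.80519104003906), 27.95490837097168)
top red 455 z 0.0505 ((473.7087707519531, 259.07135009765625), (32.925052642822266, 62.75107955932617), 82.30013275146484)
top green 2666 0.0674052814416881 ((620.1926879882812, -203.33297729492188), (76.16058349609375, 167.59814453125), 13.198713302612305)
top flap 34 [ 0.58518735 -0.03014619  0.06143935] ((581.699951171875, -31.435802459716797), (45.47590637207031, 4.014317512512207), 14.42361068725586) 0.06847306218960794
side alu 1087 z 0.0527 ((610.3289184570312, 280.2998962402344), (64.05870819091797, 34.9422721862793), 27.810489654541016)
side red 1047 z 0.0528 ((474.0720520019531, 259.2301025390625), (36.17256164550781, 64.11399841308594), 82.39867401123047)
side green 4224 0.06930597762163887 ((217.33184814453125, -602.5062255859375), (933.62109375, 952.7114868164062), 1.9798132181167603)
side flap 351 [ 0.57724103 -0.03032556  0.05128593] ((585.0126342773438, -46.42823791503906), (56.19485092163086, 42.18976974487305), 15.204517364501953) 0.06649153680871436
```

Request:
play_rows --increments '[[[-45,-10,8],[0,0,-8],0],[[-90,-20,16],[0,0,-16],0]]'

```text
time: 0.3
ee_pos: [0.219, 0.491, 0.2339]
tcp_rot: [-180.0, -0.0, -178.4]
wrist_force: [-0.4, 0.2, -0.2]
opening: 0.0857
grasp_force: 0.0
```

```bash
cat >> h.py <<'E'
def go(x,y,z,yaw):
    "tool increments (mm, deg) from the measured pose to a tool-down pose"
    o=telemetry.get_obs(); M=R.from_euler("xyz",o["tcp_rot"],degrees=True)
    T=R.from_euler("xyz",[180,0,yaw],degrees=True)
    print("t",o["time"],"q",o["q"].round(1),"pos",(o["ee_pos"]*1000).round(1),"rpy",o["tcp_rot"].round(2),"F",o["wrist_force"].round(1),"open",o["opening"])
    print("shift",M.inv().apply(np.array([x,y,z])-o["ee_pos"]*1000).round(1),"turn",np.degrees((M.inv()*T).as_rotvec()).round(2))
E
python3 -c "
from h import *
go(609.8,280,120,28);go(609.8,280,120,208)"
```

```text
t 0.3 q [66.   3.   6.1 93.2 -0.  64.3] pos [219.  491.  233.9] rpy [-1.7998e+02 -1.0000e-02 -1.7835e+02] F [-0.4  0.2 -0.2] open 0.08565019610153574
shift [-384.6 -222.1  114. ] turn [-2.0000e-02  2.0000e-02  1.5365e+02]
t 0.3 q [66.   3.   6.1 93.2 -0.  64.3] pos [219.  491.  233.9] rpy [-1.7998e+02 -1.0000e-02 -1.7835e+02] F [-0.4  0.2 -0.2] open 0.08565019610153574
shift [-384.6 -222.1  114. ] turn [-2.000e-02 -1.000e-02 -2.635e+01]
```

Request:
play_rows --increments '[[[-35,-20,8],[0,0,-4],0],[[-78,-45,17],[0,0,-8],0],[[-120,-69,25],[0,0,-12],0],[[-162,-93,34],[0,0,-16],0],[[-204,-118,43],[0,0,-20],0],[[-246,-142,52],[0,0,-24],0],[[-288,-166,61],[0,0,-26.35],0],[[-330,-190,70],[0,0,-26.35],0],[[-365,-210,78],[0,0,-26.35],0],[[-384.6,-222.1,84],[0,0,-26.35],0],[[-384.6,-222.1,84],[0,0,-26.35],0],[[-384.6,-222.1,84],[0,0,-26.35],0]]'

```text
time: 1.5
ee_pos: [0.6077, 0.2768, 0.1498]
tcp_rot: [180.0, -0.1, -152.5]
wrist_force: [-0.4, 1.3, 0.5]
opening: 0.0852
grasp_force: 0.0
```

```bash
python3 - <<'E'
from h import *
im,d,P=world("wrist"); save("w1.png",im)
hsv=cv2.cvtColor(im,cv2.COLOR_RGB2HSV)
m=(hsv[...,1]<60)&(P[...,2]>.043)&(P[...,2]<.06)&(abs(P[...,0]-.61)<.06)&(abs(P[...,1]-.28)<.06)
q=P[m]; print(len(q),np.median(q[:,2]),cv2.minAreaRect((q[:,:2]*1000).astype(np.float32)))
go(609.8,280,38,208)
E
```

```text
4595 0.05230536938586346 ((609.755615234375, 280.27752685546875), (64.39012908935547, 33.984901428222656), 27.20112419128418)
t 1.55 q [24.5 20.6 17.5 86.9  0.  -3. ] pos [607.4 277.4 150.4] rpy [ 1.7998e+02 -4.0000e-02 -1.5246e+02] F [-0.5 -0.4  0.6] open 0.08525184643231978
shift [ -3.4   1.2 112.4] turn [ 0.02 -0.04 -0.46]
```

Request:
play_rows --increments '[[[-1.5,0.6,20],[0,0,0],0],[[-3,1.2,50],[0,0,0],0],[[-3.4,1.2,80],[0,0,0],0],[[-3.4,1.2,100],[0,0,0],0],[[-3.4,1.2,112],[0,0,0],0],[[-3.4,1.2,112],[0,0,0],0],[[-3.4,1.2,112],[0,0,0],0]]'

```text
time: 2.25
ee_pos: [0.6105, 0.2804, 0.0399]
tcp_rot: [-180.0, 0.1, -152.4]
wrist_force: [-0.3, 0.3, 0.7]
opening: 0.0857
grasp_force: 0.0
```

```bash
python3 -c "
from h import *
go(609.7,280.2,38,207.4);go(609.7,280.2,38,207.4)"
```

```text
t 2.25 q [24.7 22.5  7.6 75.1  0.  -2.9] pos [610.5 280.4  39.9] rpy [-1.8000e+02  8.0000e-02 -1.5242e+02] F [-0.3  0.3  0.7] open 0.08566886520366444
shift [0.8 0.2 1.9] turn [-0.    0.08  0.18]
t 2.25 q [24.7 22.5  7.6 75.1  0.  -2.9] pos [610.5 280.4  39.9] rpy [-1.8000e+02  8.0000e-02 -1.5242e+02] F [-0.3  0.3  0.7] open 0.08566886520366444
shift [0.8 0.2 1.9] turn [-0.    0.08  0.18]
```

Request:
play_rows --increments '[[[0,0,1],[0,0,0],0.6],[[0,0,1],[0,0,0],1],[[0,0,1],[0,0,0],1],[[0,0,1],[0,0,0],1],[[0,0,1],[0,0,0],1],[[0,0,1],[0,0,0],1],[[0,0,1],[0,0,0],1],[[0,0,1],[0,0,0],1]]' --grip_force 60

```text
time: 3.05
ee_pos: [0.6107, 0.2799, 0.0383]
tcp_rot: [180.0, 0.1, -152.5]
wrist_force: [-1.0, -0.3, 5.6]
opening: 0.0331
grasp_force: 61.5
```

```bash
python3 -c "
from h import *
go(564.5,36.5,110,283.2)"
```

```text
t 3.05 q [24.6 22.5  7.5 74.9  0.  -2.9] pos [610.7 279.9  38.3] rpy [ 1.8000e+02  6.0000e-02 -1.5247e+02] F [-1.  -0.3  5.6] open 0.033116593293220704
shift [ 153.4 -194.5  -71.9] turn [-4.000e-02  5.000e-02 -7.567e+01]
```

Request:
play_rows --increments '[[[0,0,-10],[0,0,0],1],[[0,0,-35],[0,0,0],1],[[0,0,-65],[0,0,0],1],[[12,-15,-85],[0,0,-5],1],[[32,-40,-90],[0,0,-13],1],[[55,-70,-90],[0,0,-21],1],[[78,-99,-90],[0,0,-29],1],[[98,-124,-90],[0,0,-37],1],[[116,-147,-90],[0,0,-45],1],[[130,-165,-90],[0,0,-53],1],[[141,-179,-90],[0,0,-61],1],[[149,-189,-90],[0,0,-68],1],[[153.4,-194.5,-90],[0,0,-73],1],[[153.4,-194.5,-90],[0,0,-75.67],1],[[153.4,-194.5,-90],[0,0,-75.67],1],[[153.4,-194.5,-90],[0,0,-75.67],1]]'

```text
time: 4.65
ee_pos: [0.5641, 0.0363, 0.1274]
tcp_rot: [180.0, 0.0, -76.9]
wrist_force: [0.3, 0.7, -3.9]
opening: 0.033
grasp_force: 60.4
```

```bash
python3 - <<'E'
from h import *
go(564.5,36.5,48,283.2)
im,d,P=world("wrist"); save("w2.png",im); np.savez("/tmp/w2",im=im,P=P)
im,d,P=world("top"); save("t2.png",im[200:300,220:460].repeat(3,0).repeat(3,1)); np.savez("/tmp/t2",im=im,P=P)
E
```

```text
t 4.65 q [  3.7   6.4  -1.9  81.7  -0.  -99.4] pos [564.1  36.3 127.4] rpy [179.96   0.   -76.88] F [ 0.3  0.7 -3.9] open 0.03304218495575938
shift [-0.1 -0.5 79.4] turn [ 0.04  0.   -0.08]
```

View pics/w2.png

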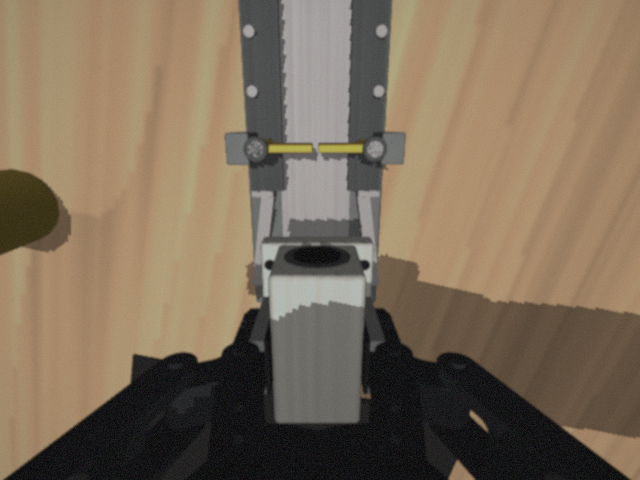

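The wrist view shows the block held square to the magazine, its bore end at (318,258), between the flared rails. The yellow flap is at row 148, columns 268–365. Next I measure the flap and guide in this view.

```bash
python3 - <<'E'
from h import *
z=np.load("/tmp/w2.npz"); P=z["P"]*1000; hsv=cv2.cvtColor(z["im"],cv2.COLOR_RGB2HSV)
y=(hsv[...,0]>20)&(hsv[...,0]<35)&(hsv[...,1]>150); y[:130]=0;y[170:]=0;y[:,:260]=0;y[:,370:]=0
q=P[y]; q=q[q[:,2]>55]; print("flap",len(q),np.median(q,0),cv2.minAreaRect(q[:,:2].astype(np.float32)))
# dark keepers: outer/inner edges per row, upper part of picture
pts=[]
for r in range(5,125,4):
    k=np.flatnonzero((P[r,:,2]>20)&(P[r,:,2]<45)&(np.arange(640)>230)&(np.arange(640)<405))
    if len(k)>30: pts.append((P[r,k[0],:2]+P[r,k[-1],:2])/2)
pts=np.array(pts); v=np.ravel(cv2.fitLine(pts.astype(np.float32),cv2.DIST_HUBER,0,.01,.01)); print(len(pts),v,np.degrees(np.arctan2(v[1],v[0])))
fl=np.median(q,0)[:2]
for a in(-76.8,):
    dr=np.array([np.cos(np.radians(a)),np.sin(np.radians(a))]); n=np.array([-dr[1],dr[0]])
    print("bed",fl-70*dr,"lateral of guide axis rel. flap centre",(v[2:]-fl)@n,"flap lat of TCP",(np.array([564.1,36.3])-fl)@n,"along",(np.array([564.1,36.3])-fl)@dr)
# held block top & front face
b=(P[...,2]>130)&(P[...,2]<155); b[:230]=0; q=P[b&(hsv[...,1]<60)&(hsv[...,2]>60)]
print("block",len(q),cv2.minAreaRect(q[:,:2].astype(np.float32)))
E
```

```text
flap 31 [568.50766715 -35.50603066  58.47050723] ((581.1382446289062, -31.594608306884766), (50.39588928222656, 4.283660888671875), 12.673908233642578)
30 [ 2.2773653e-01 -9.7372282e-01  5.9200549e+02 -7.9101768e+01] -76.83615
bed [552.52310624  32.64449254] lateral of guide axis rel. flap centre 12.921863006616913 flap lat of TCP 12.105757835648479 along -70.91533118125479
block 14557 ((564.1133422851562, 36.48138427734375), (45.59221649169922, 65.50050354003906), 12.30105972290039)
```

Request:
play_rows --increments '[[[0,-0.5,15],[0,0,0],1],[[0,-1,35],[0,0,0],1],[[0,-1,52],[0,0,0],1],[[0,-1,65],[0,0,0],1],[[0,-1,73],[0,0,0],1],[[0,-1,77],[0,0,0],1],[[0,-1,78.5],[0,0,0],1],[[0,-1,79.5],[0,0,0],1],[[0,-1,79.5],[0,0,0],1]]'

```text
time: 5.65
ee_pos: [0.5656, 0.0366, 0.0486]
tcp_rot: [-179.9, -0.0, -76.8]
wrist_force: [-1.1, 0.1, -3.6]
opening: 0.0329
grasp_force: 60.5
```

```bash
python3 -c "
from h import *
go(565,36.5,47.3,283.2)"
```

```text
t 5.65 q [  3.7   8.2  -8.8  73.   -0.  -99.5] pos [565.6  36.6  48.6] rpy [-1.7995e+02 -1.0000e-02 -7.6790e+01] F [-1.1  0.1 -3.6] open 0.03291262095400624
shift [-0.   0.6  1.3] turn [-0.05 -0.01  0.01]
```

Request:
play_rows --increments '[[[0,0,0.7],[0,0,0],1],[[0,0,1.4],[0,0,0],1],[[0,0,1.4],[0,0,0],1]]'

```text
time: 5.95
ee_pos: [0.5656, 0.0366, 0.0473]
tcp_rot: [-179.9, -0.0, -76.8]
wrist_force: [-0.8, -0.6, 1.2]
opening: 0.033
grasp_force: 60.7
```

Request:
play_rows --increments '[[[0,0,0],[0,0,0],0.5],[[0,0,0],[0,0,0],0.3],[[0,0,0],[0,0,0],0.3],[[0,0,0],[0,0,0],0.3],[[0,0,0],[0,0,0],0.3]]'

```text
time: 6.45
ee_pos: [0.5653, 0.0366, 0.0467]
tcp_rot: [-180.0, -0.0, -76.8]
wrist_force: [-0.8, -0.5, -0.2]
opening: 0.0598
grasp_force: 0.0
```

Request:
play_rows --increments '[[[0,0,-10],[0,0,0],0.3],[[0,0,-30],[0,0,0],0.3],[[0,0,-50],[0,0,0],0.3],[[-6,0,-65],[0,0,0],0.3],[[-25,0,-70],[0,0,0],0.6],[[-45,0,-70],[0,0,0],1],[[-57,0,-70],[0,0,0],1],[[-60,0,-70],[0,0,0],1],[[-60,0,-70],[0,0,0],1],[[-60,0,-70],[0,0,0],1]]'

```text
time: 7.45
ee_pos: [0.5516, 0.0946, 0.1166]
tcp_rot: [180.0, -0.0, -76.8]
wrist_force: [-0.2, 0.1, -0.1]
opening: -0.0001
grasp_force: 0.0
```

```bash
python3 - <<'E'
from h import *
go(551.1,95,56,283.16)
im,d,P=world("wrist"); save("w3.png",im); P=P*1000
hsv=cv2.cvtColor(im,cv2.COLOR_RGB2HSV)
b=(P[...,2]>54)&(P[...,2]<68)&(abs(P[...,0]-565)<45)&(abs(P[...,1]-36.5)<45)&(hsv[...,1]<60); q=P[b]
print("block",len(q),np.median(q[:,2]),cv2.minAreaRect(q[:,:2].astype(np.float32)))
E
```

```text
t 7.45 q [  9.7   5.8  -3.9  80.4  -0.  -93.5] pos [551.6  94.6 116.6] rpy [ 1.7999e+02 -1.0000e-02 -7.6800e+01] F [-0.2  0.1 -0.1] open -0.00011133253168770281
shift [-0.5  0.4 60.6] turn [ 0.01 -0.01  0.04]
block 8623 61.345340194399505 ((565.5985107421875, 36.54753875732422), (34.14480972290039, 63.83418655395508), 13.140419006347656)
```

View pics/w3.png

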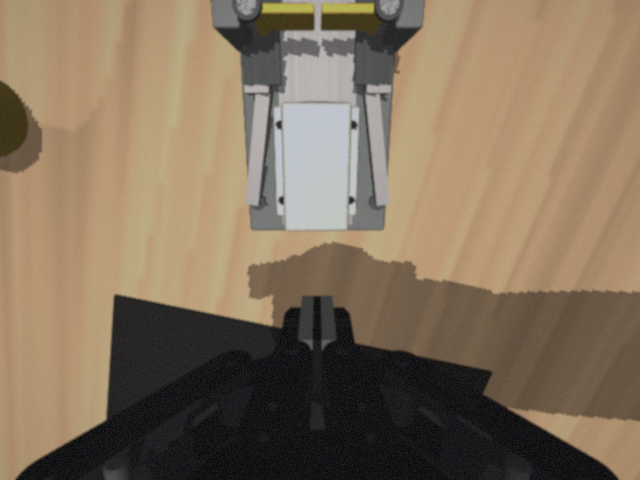

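The block stands upright and straight on the bed, centred near (317,165), and the shut fingers at (318,320) line up behind it. Now I lower the fingers and push.

Request:
play_rows --increments '[[[0,0,20],[0,0,0],1],[[0,0,40],[0,0,0],1],[[0,0,54],[0,0,0],1],[[0,0,60.5],[0,0,0],1],[[5,0,60.5],[0,0,0],1],[[10,0,60.5],[0,0,0],1],[[13,0,60.5],[0,0,0],1],[[16,0,60.5],[0,0,0],1],[[19,0,60.5],[0,0,0],1],[[22,0,60.5],[0,0,0],1],[[25,0,60.5],[0,0,0],1],[[28,0,60.5],[0,0,0],1]]'

```text
time: 8.7
ee_pos: [0.5583, 0.0682, 0.0569]
tcp_rot: [-179.9, 0.1, -76.8]
wrist_force: [-0.3, 6.2, 3.6]
opening: -0.0
grasp_force: 2.7
```

```bash
cat >> h.py <<'E'
def m():
    o=telemetry.get_obs(); a=np.radians(-76.82); D=np.array([np.cos(a),np.sin(a)])
    p=o["ee_pos"][:2]*1000-[581.1,-31.6]; print("t",o["time"],"mag x",(p@D).round(1),"y",(p@[-D[1],D[0]]).round(1),"z",(o["ee_pos"][2]*1000).round(1),"push",-(o["wrist_force"][:2]@D).round(2),"lat",(o["wrist_force"][:2]@[-D[1],D[0]]).round(2),"Fz",o["wrist_force"][2].round(1),"yaw",o["tcp_rot"][2].round(2))
E
python3 -c "
from h import *
m()"
```

```text
t 8.7 mag x -102.4 y 0.6 z 56.9 push 6.07 lat 1.1 Fz 3.6 yaw -76.76
```

Request:
play_rows --increments '[[[3,0,0.5],[0,0,0],1],[[6,0,0.5],[0,0,0],1],[[9,0,0.5],[0,0,0],1],[[12,0,0.5],[0,0,0],1],[[15,0,0.5],[0,0,0],1],[[18,0,0.5],[0,0,0],1],[[21,0,0.5],[0,0,0],1],[[24,0,0.5],[0,0,0],1],[[27,0,0.5],[0,0,0],1],[[30,0,0.5],[0,0,0],1],[[33,0,0.5],[0,0,0],1],[[36,0,0.5],[0,0,0],1],[[39,0,0.5],[0,0,0],1],[[42,0,0.5],[0,0,0],1]]'

```text
time: 10.1
ee_pos: [0.5676, 0.0278, 0.0562]
tcp_rot: [-179.9, 0.1, -76.7]
wrist_force: [-1.9, 8.1, 4.3]
opening: -0.0001
grasp_force: 4.2
```

```bash
python3 -c "
from h import *
m()"
```

```text
t 10.1 mag x -60.9 y 0.4 z 56.2 push 8.31 lat 0.02 Fz 4.3 yaw -76.73
```

Request:
play_rows --increments '[[[3,0,0],[0,0,0],1],[[6,0,0],[0,0,0],1],[[9,0,0],[0,0,0],1],[[12,0,0],[0,0,0],1],[[15,0,0],[0,0,0],1],[[18,0,0],[0,0,0],1],[[21,0,0],[0,0,0],1],[[24,0,0],[0,0,0],1],[[27,0,0],[0,0,0],1],[[30,0,0],[0,0,0],1],[[33,0,0],[0,0,0],1],[[36,0,0],[0,0,0],1],[[39,0,0],[0,0,0],1],[[42,0,0],[0,0,0],1],[[45,0,0],[0,0,0],1],[[48,0,0],[0,0,0],1],[[51,0,0],[0,0,0],1],[[54,0,0],[0,0,0],1],[[57,0,0],[0,0,0],1],[[60,0,0],[0,0,0],1]]'

```text
time: 12.1
ee_pos: [0.5814, -0.031, 0.0562]
tcp_rot: [-180.0, 0.1, -76.8]
wrist_force: [-1.8, 5.9, 4.3]
opening: -0.0001
grasp_force: 3.4
```

```bash
python3 -c "
from h import *
m()
im,d,P=world('side'); save('s4.png',im[110:310,260:460].repeat(3,0).repeat(3,1))"
```

```text
t 12.1 mag x -0.6 y 0.5 z 56.2 push 6.19 lat -0.35 Fz 4.3 yaw -76.75
```

View pics/s4.png

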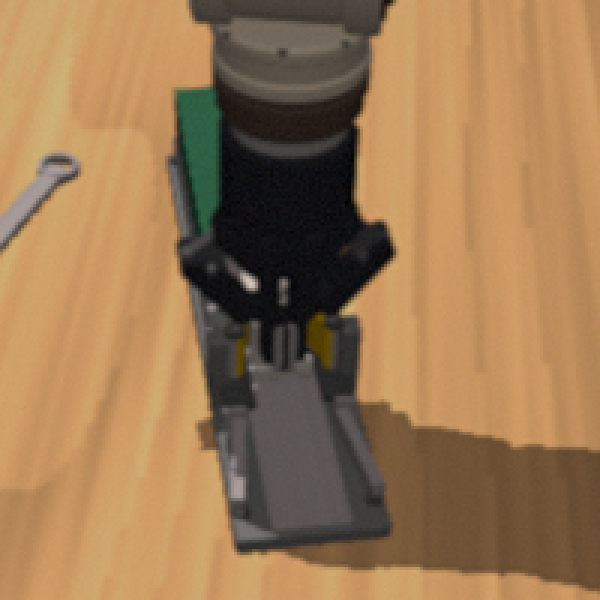

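The side crop shows the fingers at (285,345) between the open yellow leaves, and the bed is clear. The block has gone through. I push on to just short of the earliest possible row position.

Request:
play_rows --increments '[[[3,0,0],[0,0,0],1],[[6,0,0],[0,0,0],1],[[9,0,0],[0,0,0],1],[[12,0,0],[0,0,0],1],[[15,0,0],[0,0,0],1],[[18,0,0],[0,0,0],1],[[20,0,0],[0,0,0],1],[[22,0,0],[0,0,0],1],[[23,0,0],[0,0,0],1],[[24,0,0],[0,0,0],1]]'

```text
time: 13.15
ee_pos: [0.5868, -0.0544, 0.0562]
tcp_rot: [-180.0, 0.1, -76.8]
wrist_force: [-0.6, 5.6, 4.5]
opening: -0.0003
grasp_force: 3.5
```

```bash
python3 -c "
from h import *
m()"
```

```text
t 13.15 mag x 23.5 y 0.4 z 56.2 push 5.61 lat 0.73 Fz 4.5 yaw -76.76
```

Request:
play_rows --increments '[[[0.7,0,0],[0,0,0],1],[[1.4,0,0],[0,0,0],1],[[2,0,0],[0,0,0],1]]'

```text
time: 13.45
ee_pos: [0.5872, -0.0563, 0.0561]
tcp_rot: [-180.0, 0.1, -76.8]
wrist_force: [-2.2, 6.8, 4.3]
opening: 0.0002
grasp_force: 3.5
```

Request:
play_rows --increments '[[[0.7,0,0],[0,0,0],1],[[1.4,0,0],[0,0,0],1],[[2,0,0],[0,0,0],1]]'

```text
time: 13.75
ee_pos: [0.5877, -0.0582, 0.0562]
tcp_rot: [-180.0, 0.1, -76.8]
wrist_force: [-1.2, 6.2, 4.9]
opening: 0.0003
grasp_force: 3.5
```

Request:
play_rows --increments '[[[0.7,0,0],[0,0,0],1],[[1.4,0,0],[0,0,0],1],[[2,0,0],[0,0,0],1]]'

```text
time: 14.05
ee_pos: [0.5881, -0.0602, 0.0562]
tcp_rot: [-180.0, 0.1, -76.8]
wrist_force: [-1.3, 6.5, 4.4]
opening: 0.0004
grasp_force: 3.2
```

Request:
play_rows --increments '[[[0.7,0,0],[0,0,0],1],[[1.4,0,0],[0,0,0],1],[[2,0,0],[0,0,0],1]]'

```text
time: 14.35
ee_pos: [0.5887, -0.0623, 0.0561]
tcp_rot: [-180.0, 0.0, -76.8]
wrist_force: [-1.2, 6.1, 4.2]
opening: 0.0003
grasp_force: 2.7
```

Request:
play_rows --increments '[[[0.7,0,0],[0,0,0],1],[[1.4,0,0],[0,0,0],1],[[2,0,0],[0,0,0],1]]'

```text
time: 14.65
ee_pos: [0.5891, -0.0642, 0.0561]
tcp_rot: [-180.0, 0.0, -76.8]
wrist_force: [-1.4, 5.2, 4.9]
opening: -0.0002
grasp_force: 2.7
```

Request:
play_rows --increments '[[[0.7,0,0],[0,0,0],1],[[1.4,0,0],[0,0,0],1],[[2,0,0],[0,0,0],1]]'

```text
time: 14.95
ee_pos: [0.5896, -0.0662, 0.0562]
tcp_rot: [-180.0, 0.0, -76.8]
wrist_force: [-1.1, 5.5, 4.0]
opening: 0.0001
grasp_force: 2.7
```

Request:
play_rows --increments '[[[0.7,0,0],[0,0,0],1],[[1.4,0,0],[0,0,0],1],[[2,0,0],[0,0,0],1]]'

```text
time: 15.25
ee_pos: [0.59, -0.0681, 0.0561]
tcp_rot: [-180.0, 0.0, -76.8]
wrist_force: [-1.3, 4.9, 4.7]
opening: -0.0003
grasp_force: 2.7
```

Request:
play_rows --increments '[[[0.7,0,0],[0,0,0],1],[[1.4,0,0],[0,0,0],1],[[2,0,0],[0,0,0],1]]'

```text
time: 15.55
ee_pos: [0.5905, -0.0701, 0.0561]
tcp_rot: [-180.0, 0.0, -76.8]
wrist_force: [-0.2, 4.6, 4.2]
opening: -0.0005
grasp_force: 2.7
```

Request:
play_rows --increments '[[[0.7,0,0],[0,0,0],1],[[1.4,0,0],[0,0,0],1],[[2,0,0],[0,0,0],1]]'

```text
time: 15.85
ee_pos: [0.5909, -0.072, 0.0561]
tcp_rot: [-180.0, 0.0, -76.8]
wrist_force: [-1.7, 6.0, 4.9]
opening: -0.0001
grasp_force: 2.7
```

Request:
play_rows --increments '[[[0.7,0,0],[0,0,0],1],[[1.4,0,0],[0,0,0],1],[[2,0,0],[0,0,0],1]]'

```text
time: 16.15
ee_pos: [0.5914, -0.074, 0.0561]
tcp_rot: [-180.0, 0.0, -76.8]
wrist_force: [-0.9, 5.6, 3.7]
opening: 0.0
grasp_force: 2.7
```

Request:
play_rows --increments '[[[0.7,0,0],[0,0,0],1],[[1.4,0,0],[0,0,0],1],[[2,0,0],[0,0,0],1]]'

```text
time: 16.45
ee_pos: [0.5919, -0.0759, 0.0561]
tcp_rot: [-180.0, 0.1, -76.8]
wrist_force: [-1.0, 5.7, 5.1]
opening: -0.0002
grasp_force: 2.7
```

Request:
play_rows --increments '[[[0.7,0,0],[0,0,0],1],[[1.4,0,0],[0,0,0],1],[[2,0,0],[0,0,0],1]]'

```text
time: 16.75
ee_pos: [0.5923, -0.0779, 0.0562]
tcp_rot: [-180.0, 0.0, -76.8]
wrist_force: [-1.0, 4.8, 4.3]
opening: 0.0002
grasp_force: 2.7
```

Request:
play_rows --increments '[[[0.7,0,0],[0,0,0],1],[[1.4,0,0],[0,0,0],1],[[2,0,0],[0,0,0],1]]'

```text
time: 17.05
ee_pos: [0.5928, -0.0798, 0.0561]
tcp_rot: [-180.0, 0.0, -76.8]
wrist_force: [-1.2, 4.6, 5.0]
opening: 0.0002
grasp_force: 2.7
```

Request:
play_rows --increments '[[[0.7,0,0],[0,0,0],1],[[1.4,0,0],[0,0,0],1],[[2,0,0],[0,0,0],1]]'

```text
time: 17.35
ee_pos: [0.5932, -0.0817, 0.0561]
tcp_rot: [-180.0, 0.0, -76.8]
wrist_force: [-1.0, 4.8, 4.6]
opening: -0.0002
grasp_force: 2.7
```

Request:
play_rows --increments '[[[0.7,0,0],[0,0,0],1],[[1.4,0,0],[0,0,0],1],[[2,0,0],[0,0,0],1]]'

```text
time: 17.65
ee_pos: [0.5937, -0.0837, 0.0561]
tcp_rot: [-180.0, 0.0, -76.8]
wrist_force: [-0.9, 6.1, 4.7]
opening: 0.0003
grasp_force: 2.7
```

Request:
play_rows --increments '[[[0.7,0,0],[0,0,0],1],[[1.4,0,0],[0,0,0],1],[[2,0,0],[0,0,0],1]]'

```text
time: 17.95
ee_pos: [0.5941, -0.0856, 0.0561]
tcp_rot: [-180.0, 0.0, -76.8]
wrist_force: [-0.8, 5.4, 3.9]
opening: -0.0
grasp_force: 2.7
```

Request:
play_rows --increments '[[[0.7,0,0],[0,0,0],1],[[1.4,0,0],[0,0,0],1],[[2,0,0],[0,0,0],1]]'

```text
time: 18.25
ee_pos: [0.5946, -0.0876, 0.0561]
tcp_rot: [-180.0, 0.0, -76.8]
wrist_force: [-1.9, 5.4, 4.5]
opening: -0.0001
grasp_force: 2.7
```

Request:
play_rows --increments '[[[0.7,0,0],[0,0,0],1],[[1.4,0,0],[0,0,0],1],[[2,0,0],[0,0,0],1]]'

```text
time: 18.55
ee_pos: [0.595, -0.0895, 0.0561]
tcp_rot: [-180.0, 0.0, -76.8]
wrist_force: [-1.2, 5.1, 4.7]
opening: 0.0005
grasp_force: 2.7
```

Request:
play_rows --increments '[[[0.7,0,0],[0,0,0],1],[[1.4,0,0],[0,0,0],1],[[2,0,0],[0,0,0],1]]'

```text
time: 18.85
ee_pos: [0.5955, -0.0915, 0.0561]
tcp_rot: [-180.0, 0.0, -76.8]
wrist_force: [-0.3, 5.8, 4.3]
opening: 0.0002
grasp_force: 2.7
```

Request:
play_rows --increments '[[[0.7,0,0],[0,0,0],1],[[1.4,0,0],[0,0,0],1],[[2,0,0],[0,0,0],1]]'

```text
time: 19.15
ee_pos: [0.596, -0.0934, 0.0561]
tcp_rot: [-180.0, 0.1, -76.8]
wrist_force: [-1.3, 5.9, 4.7]
opening: 0.0001
grasp_force: 2.7
```

Request:
play_rows --increments '[[[0.7,0,0],[0,0,0],1],[[1.4,0,0],[0,0,0],1],[[2,0,0],[0,0,0],1]]'

```text
time: 19.45
ee_pos: [0.5964, -0.0953, 0.0562]
tcp_rot: [-180.0, 0.0, -76.8]
wrist_force: [-1.7, 5.3, 4.8]
opening: 0.0002
grasp_force: 2.8
```

Request:
play_rows --increments '[[[0.7,0,0],[0,0,0],1],[[1.4,0,0],[0,0,0],1],[[2,0,0],[0,0,0],1]]'

```text
time: 19.75
ee_pos: [0.5969, -0.0973, 0.0561]
tcp_rot: [-180.0, 0.0, -76.8]
wrist_force: [-1.2, 5.6, 5.1]
opening: 0.0
grasp_force: 2.8
```

Request:
play_rows --increments '[[[0.7,0,0],[0,0,0],1],[[1.4,0,0],[0,0,0],1],[[2,0,0],[0,0,0],1]]'

```text
time: 20.05
ee_pos: [0.5973, -0.0993, 0.0561]
tcp_rot: [-180.0, 0.0, -76.8]
wrist_force: [-1.4, 5.8, 4.7]
opening: -0.0001
grasp_force: 2.8
```

Request:
play_rows --increments '[[[0.7,0,0],[0,0,0],1],[[1.4,0,0],[0,0,0],1],[[2,0,0],[0,0,0],1]]'

```text
time: 20.35
ee_pos: [0.5977, -0.1007, 0.0561]
tcp_rot: [-180.0, 0.1, -76.7]
wrist_force: [-1.8, 9.6, 5.1]
opening: -0.0001
grasp_force: 4.7
```

The push force has risen to about 10 N against a 5.5 N sliding baseline, so the block is touching the row. One small step more.

Request:
play_rows --increments '[[[0.4,0,0],[0,0,0],1],[[0.8,0,0],[0,0,0],1],[[0.8,0,0],[0,0,0],1]]'

```text
time: 20.65
ee_pos: [0.5978, -0.1011, 0.0562]
tcp_rot: [-180.0, 0.1, -76.7]
wrist_force: [-1.6, 10.9, 5.9]
opening: -0.0
grasp_force: 5.2
```

```bash
python3 -c "
from h import *
m()"
```

```text
t 20.65 mag x 71.5 y 0.4 z 56.2 push 10.95 lat 0.87 Fz 5.9 yaw -76.72
```

Request:
play_rows --increments '[[[0.5,0,0],[0,0,0],1],[[1,0,0],[0,0,0],1],[[1,0,0],[0,0,0],1]]'

```text
time: 20.95
ee_pos: [0.5979, -0.1016, 0.0562]
tcp_rot: [-180.0, 0.2, -76.7]
wrist_force: [-3.1, 13.8, 7.0]
opening: 0.0001
grasp_force: 6.5
```

```bash
python3 -c "
from h import *
m()"
```

```text
t 20.95 mag x 72.0 y 0.4 z 56.2 push 14.09 lat 0.17 Fz 7.0 yaw -76.7
```

About 8.5 N is on the row. Now I draw back before lifting.

Request:
play_rows --increments '[[[-0.7,0,0],[0,0,0],1],[[-1.4,0,0],[0,0,0],1],[[-2.2,0,0],[0,0,0],1],[[-3.2,0,0],[0,0,0],1],[[-4.5,0,0],[0,0,0],1],[[-6,0,0],[0,0,0],1],[[-6,0,0],[0,0,0],1],[[-6,0,0],[0,0,0],1]]'

```text
time: 21.75
ee_pos: [0.5967, -0.0977, 0.0556]
tcp_rot: [180.0, -0.0, -76.8]
wrist_force: [-0.2, -0.6, -0.2]
opening: 0.0
grasp_force: 0.0
```

```bash
python3 -c "
from h import *
m()"
```

```text
t 21.75 mag x 67.9 y 0.1 z 55.6 push -0.51 lat -0.28 Fz -0.2 yaw -76.8
```

Request:
play_rows --increments '[[[0,0,-3],[0,0,0],1],[[0,0,-8],[0,0,0],1],[[0,0,-15],[0,0,0],1],[[0,0,-25],[0,0,0],1],[[0,0,-40],[0,0,0],1],[[0,0,-60],[0,0,0],1],[[0,0,-80],[0,0,0],1],[[0,0,-100],[0,0,0],1],[[-30,0,-120],[0,0,0],1],[[-70,0,-130],[0,0,0],1],[[-115,0,-130],[0,0,0],1],[[-150,0,-130],[0,0,0],1],[[-165,0,-130],[0,0,0],1],[[-165,0,-130],[0,0,0],1],[[-165,0,-130],[0,0,0],1]]'

```text
time: 23.25
ee_pos: [0.5593, 0.0626, 0.1863]
tcp_rot: [-180.0, -0.0, -76.8]
wrist_force: [-0.4, -0.2, -0.3]
opening: -0.0004
grasp_force: 0.0
```

```bash
python3 -c "
from h import *
m()
im,d,P=world('wrist'); save('w5.png',im); P=P*1000
D=np.array([np.cos(np.radians(-76.82)),np.sin(np.radians(-76.82))]); X=(P[...,:2]-[581.1,-31.6])@D; Y=(P[...,:2]-[581.1,-31.6])@[-D[1],D[0]]
b=(P[...,2]>54)&(P[...,2]<64)&(abs(Y)<13)&(X>15)&(X<92); print('block rear x',b.sum(),np.percentile(X[b],[1,5,50,99]) if b.any() else None)"
```

```text
t 23.25 mag x -96.7 y 0.3 z 186.3 push -0.1 lat -0.41 Fz -0.3 yaw -76.77
block rear x 0 None
```

View pics/w5.png

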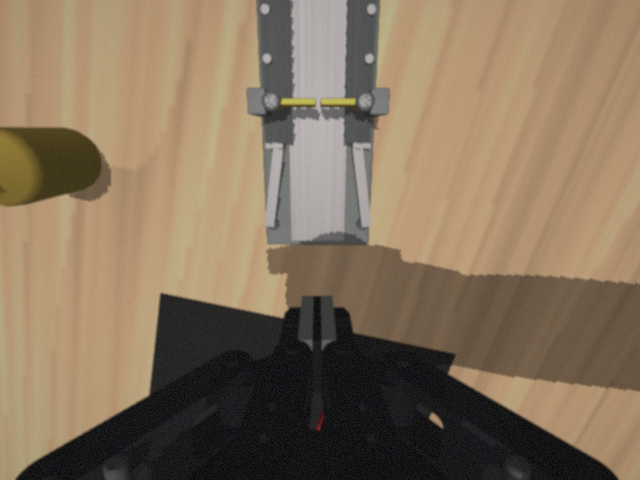

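The picture shows both yellow leaves shut at row 101 (columns 280–355), the bed and near guide empty, and the fingers clear. Handing in.

```bash
python3 -c "
from h import *
print(workorder.job_done())"
```

```text
the job is handed in; nothing more can be done
None
```

The job is handed in at about 23 s: the aluminium block was pushed against the row at roughly 8.5 N (estimated from wrist force less sliding friction) and released by drawing back about 4 mm before lifting; the last picture shows the flap shut, and the block's contact with the row, being out of sight, was not checked after release.

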